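# Draw the clogged filter cassette from the air-filter bank

## Task

The three-bay air-filter bank is on the bench for service, and the clogging indicator in front of one bay has popped up red. Squeeze together the two blue side catches of that bay's filter cassette, draw it straight up out of the bank and finish while still holding it by its squeezed catches, upright, still and about 10 cm above where it sat. Leave the other two cassettes home in their bays, and do not disturb the oil bottle, grease pot and cylinder standing round the bank.

Things in the scene. Friction and masses are not known exactly. Their poses are not given: they have to be found in the camera images.
- bank: three-bay air-filter bank, fixed: steel foot plate 116 x 240 mm, aluminium block 90 x 204 mm, top 34 mm above the bench. Origin on the bench under the middle bay; z up, y along the row (bays at +62, 0, -62 mm), x roughly away from the robot; the indicators and, lower than 35 mm, air fittings (out to x = -99 mm) are on its -x side. Steel keeper brackets 69 mm high stand 32 mm before and behind each bay's axis
- pin_up: red clogging indicator that has popped up: 12 mm across, standing 16 mm out of its brass collar on top of the block. It stands 45 mm in front (bank's -x) of the centre of the bay it belongs to. Origin at its base, 40 mm above the bench. Fixed
- pin_low_a: green clogging indicator that has not popped: 12 mm across, only 2 mm out of its collar, 45 mm in front of its bay. Origin at its base, 40 mm above the bench. Fixed
- pin_low_b: the second green indicator that has not popped, like pin_low_a
- cassette_left: filter cassette in the left (+y) bay, about 0.17 kg: black frame 24 x 42 mm, 88 mm tall, white pleats, a blue catch on its front and rear faces. Origin at the centre of its underside, 14 mm above the bench when home; axes as the bank's. Its 20 x 36 mm spigot sits 20 mm deep in the block with 1 mm play; the catch hooks lock under the keepers' lips, so it cannot be drawn unsqueezed
- cassette_mid: filter cassette in the middle bay, about 0.17 kg: black frame 24 x 42 mm, 88 mm tall, white pleats, a blue catch on its front and rear faces. Origin at the centre of its underside, 14 mm above the bench when home; axes as the bank's. Its 20 x 36 mm spigot sits 20 mm deep in the block with 1 mm play; the catch hooks lock under the keepers' lips, so it cannot be drawn unsqueezed
- cassette_right: filter cassette in the right (-y) bay, about 0.17 kg: black frame 24 x 42 mm, 88 mm tall, white pleats, a blue catch on its front and rear faces. Origin at the centre of its underside, 14 mm above the bench when home; axes as the bank's. Its 20 x 36 mm spigot sits 20 mm deep in the block with 1 mm play; the catch hooks lock under the keepers' lips, so it cannot be drawn unsqueezed
- catch_left_front (a joint): sprung catch on the front (-x) face of cassette_left, hinged at its foot: 0 = out, hooked; 0.16 rad or a little more = fully in (5 N on its pad); unhooked above 0.10. Finger pad 20 mm wide (y), 66 to 98 mm above the cassette's origin. Over the two pads' outer faces: 56 mm at 84 mm up (60 at the tops) when out, leaning outward; 36 mm when fully in, upright
- catch_left_rear (a joint): sprung catch on the rear (+x) face of cassette_left, hinged at its foot: 0 = out, hooked; 0.16 rad or a little more = fully in (5 N on its pad); unhooked above 0.10. Finger pad 20 mm wide (y), 66 to 98 mm above the cassette's origin. Over the two pads' outer faces: 56 mm at 84 mm up (60 at the tops) when out, leaning outward; 36 mm when fully in, upright
- catch_mid_front (a joint): sprung catch on the front (-x) face of cassette_mid, hinged at its foot: 0 = out, hooked; 0.16 rad or a little more = fully in (5 N on its pad); unhooked above 0.10. Finger pad 20 mm wide (y), 66 to 98 mm above the cassette's origin. Over the two pads' outer faces: 56 mm at 84 mm up (60 at the tops) when out, leaning outward; 36 mm when fully in, upright
- catch_mid_rear (a joint): sprung catch on the rear (+x) face of cassette_mid, hinged at its foot: 0 = out, hooked; 0.16 rad or a little more = fully in (5 N on its pad); unhooked above 0.10. Finger pad 20 mm wide (y), 66 to 98 mm above the cassette's origin. Over the two pads' outer faces: 56 mm at 84 mm up (60 at the tops) when out, leaning outward; 36 mm when fully in, upright
- catch_right_front (a joint): sprung catch on the front (-x) face of cassette_right, hinged at its foot: 0 = out, hooked; 0.16 rad or a little more = fully in (5 N on its pad); unhooked above 0.10. Finger pad 20 mm wide (y), 66 to 98 mm above the cassette's origin. Over the two pads' outer faces: 56 mm at 84 mm up (60 at the tops) when out, leaning outward; 36 mm when fully in, upright
- catch_right_rear (a joint): sprung catch on the rear (+x) face of cassette_right, hinged at its foot: 0 = out, hooked; 0.16 rad or a little more = fully in (5 N on its pad); unhooked above 0.10. Finger pad 20 mm wide (y), 66 to 98 mm above the cassette's origin. Over the two pads' outer faces: 56 mm at 84 mm up (60 at the tops) when out, leaning outward; 36 mm when fully in, upright
- oil_bottle: white oiler bottle with yellow spout, 51 mm across, 152 mm tall, standing behind the bank. Origin at the centre of its underside
- grease_pot: white grease pot with red lid, 69 mm across, 54 mm tall, standing left of the bank. Origin at the centre of its underside
- spare_cylinder: unfinished pneumatic cylinder, aluminium, 61 x 61 mm, 114 mm tall with its rod, standing right of the bank. Origin at the centre of its underside
Mind the look-alikes: they are no part of the job. What is shaped like the cassette_left but orange or yellow is not meant. Leave any orange look-alike of the cassette_mid alone.

How it is judged:
By the outcome, as a careful person would: the job done as asked, in the order asked, and still so for the second after the job is handed in, while the arm keeps its last pose, push and grip.
It also fails if it takes over 29 s, if anything falls off the work surface, if the arm or the gripper's body presses on something with over 40 N, if the wrist force passes 120 N, or if a joint passes its speed limit or range.

## Robot

A 6-joint arm with a two-finger parallel gripper is mounted at the origin on a cart in front of the work surface, level with it; the furniture and walls round the work are solid. World frame = base frame: x ahead of the robot, y to its left, z up, the work surface at z = 0. Lengths are in m, angles in rad, forces in N, time in s.
With the tool pointing down it reaches from about 0.3 to 0.95 m from the base axis. Payload 3.1 kg.
Tool frame: the origin (TCP) lies midway between the tips of the shut fingers; the grasp point (between the pads) lies 19 mm behind it; z points along the fingers, y is the direction in which the jaws open and shut (so a half turn about z gives the same grasp; the last joint's range is limited). The gripper opens to 85 mm and grips with 20 to 120 N. Pads are 22 mm wide; open, the fingers measure 114 mm over their backs; the gripper's body (76 mm by 85 mm) begins 54 mm behind the grasp point. The pads swing forward as they close: fully open they stand 13 mm farther back than shut.
Start: joints at [1.254, 0.308, 1.634, -0, 1.2, -0.07], TCP at [0.153, 0.606, 0.2] pointing down, gripper open.
Joint ranges: [-3.06, 3.06], [-0.79, 1.96], [0.05, 2.63], [-1.19, 4.34], [0.05, 2.64], [-2.94, 2.94]. Speed limits (rad/s): [2.79, 2.79, 3.14, 3.14, 3.14, 3.14].

## Interface

Orientations are given as a rotation vector (axis times angle).
In Python, from rig import * gives the robot as it stands.
- The arm moves only by the shell command python3 -m pendant 'ROWS'. ROWS is JSON, a list of rows, each a list of 3 entries, a list of its own where there are three numbers: the turn, a rotation vector about the tool's x, y, z in rad, then the shift along the tool's x, y, z in m, then the closure, from 0 (fully open) to 1 (shut). A call has 1 to 12 rows; each row is the pose to reach, as a shift and turn from the pose measured when the call began, along the tool's axes at that moment; what a row does not reach only later rows make up. A row lasts 1/12 s, in which the tool goes at most 41.7 mm and 7.16 degrees, less where a joint would pass 70% of its speed; a pose out of reach is approached as far as the arm can. A call with a gripper value outside its range is refused whole. The fingers move at their own pace and stop on an object; the grip force is fixed at half the most. Time passes only in rows, so rows that repeat a pose let the fingers close. It gives the time, the measured TCP pose, the force and the opening at its end, in the units of the state.
- get_obs(): the state, without advancing time (a new reading comes with each control period).
- camera(name): name is "side" or "top"; returns a dict with "img" (480x640x3 uint8, red, green, blue), "fovy" (degrees; the focal length in pixels is half the picture's height over the tangent of half this angle, whatever the lens; pixels are square), "cx", "cy" (the principal point, pixels), "camera_from_world" (4x4, takes a point from world to camera coordinates). Camera axes: x right, y up, looking along -z (the intrinsics and any distortion apply to the point x, -y, -z); pixel columns grow to the right and rows downward; lengths in m; the calibration is good to about 2 mm. A picture is of the moment at which its call begins. There is no depth.
- hand_in(): hands the job in, once; it reports no verdict.
Trained networks look in a picture, given as the dict that the camera call returned (one of the last four; its "shot" number tells which), for a name from the list of things; names that differ only in an ending like _2 or _b are one class to them, and where a whole thing is asked for, a point or a joint stands for the part that bears it (a point fixed in the world has none). Each returns a list of dicts, best first, with "conf" (0 to 1); they miss things now and then, are a little off and sometimes report something else, mostly with a low value. They report only what shows in the picture. A call takes as long as a camera call. They do not tell look-alikes from the thing itself.
- search_frame(picture, name): "at" ([column, row] in pixels, amid what is visible of it).
- masks_of(picture, name): "region" (480x640 bool, what is visible of it) and "at" ([column, row] in pixels, amid what is visible of it).
- pinpoint(picture, name): "at" ([column, row] in pixels: a listed point, or the origin of a listed thing).
The state is a dict: "clock": time; "joint_pos": joint angles; "joint_vel": joint speeds; "joint_torque": joint torques, N m; "ee_pos": TCP position; "tcp_rot": TCP orientation; "force": force on the tool from outside, world axes, zero at the start; "torque": the same for the moment, N m; "width": finger opening in m.
Only numpy, scipy, OpenCV 4.12 (cv2) and the standard library are available. Lean on these libraries where they do the work, as an engineer would, in place of code of your own. Each camera call takes 0.05 s, during which the arm holds its last target.

## Working session

There is one attempt and no reset: what is moved stays moved. The work goes in short steps, Python scripts to look and compute and a shell command to move; the robot and the scene stay as the last step left them, time stands still between calls to the robot, and variables do not carry over. Pictures are saved under pics/ and viewed, and the job is handed in when it is done.

```bash
ls; mkdir -p pics; python3 - <<'E'
from rig import *
import cv2
print(get_obs())
for n in ["side","top"]:
    p=camera(n); cv2.imwrite(f"pics/{n}0.png",p["img"][:,:,::-1]); print(n,p["fovy"],p["cx"],p["cy"],p["camera_from_world"].tolist() if hasattr(p["camera_from_world"],'tolist') else p["camera_from_world"],[k for k in p])
    for k in p:
        if k not in("img","camera_from_world"): print(k,p[k])
    for o in ["pin_up","pin_low_a","cassette_left","cassette_mid","cassette_right","bank","oil_bottle","grease_pot","spare_cylinder"]:
        print(o,[(np.round(d["at"],1).tolist() if 0 else [round(float(v),1) for v in d["at"]],round(float(d["conf"]),2)) for d in pinpoint(p,o)][:4])
E
```

```text
pics
{'clock': 0.0, 'joint_pos': array([ 1.25429803e+00,  3.09033482e-01,  1.63521333e+00,  1.26870465e-06,
        1.19970065e+00, -6.97008315e-02]), 'joint_vel': array([-2.07457000e-03,  1.41809531e-03, -2.04120964e-03, -6.73091531e-05,
       -1.16421395e-03,  8.61268432e-04]), 'joint_torque': array([ 1.16139399e-03, -4.15250659e+01, -2.76672471e+01, -4.92807544e-05,
        1.00291750e-02, -1.98162451e-05]), 'ee_pos': array([0.15242978, 0.60518813, 0.19911668]), 'tcp_rot': array([-0.38663014, -3.11725231,  0.0036293 ]), 'force': array([ 0.2373016 , -0.18868594, -0.49331269]), 'torque': array([ 0.00260474, -0.03981022, -0.07635077]), 'width': 0.08505142230017726}
side 50.77964881236313 326.1730297006668 236.25306224593365 [[0.5599018128633162, -0.8285248274450947, 0.007521320326122087, -0.3285448552802092], [0.359320641548268, 0.250981824625348, 0.8988307962375744, -0.2411222174591443], [-0.7465913450541152, -0.5005544266259239, 0.4382312511397148, -0.5207503274055842], [0.0, 0.0, 0.0, 1.0]] ['img', 'fovy', 'cx', 'cy', 'camera_from_world', 'shot']
fovy 50.77964881236313
cx 326.173
[... 733 characters left out ...]
442825341544], [-0.1890762724184646, -0.010962472637429905, 0.9819012106123569, -1.1888824311939157], [0.0, 0.0, 0.0, 1.0]] ['img', 'fovy', 'cx', 'cy', 'camera_from_world', 'shot']
fovy 46.922348403525326
cx 306.2015060687606
cy 235.66916173455314
shot 2
pin_up [([252.5, 260.0], 0.39)]
pin_low_a [([306.8, 279.5], 0.55), ([281.2, 267.6], 0.35)]
cassette_left [([252.9, 190.0], 0.92), ([264.1, 244.1], 0.57), ([201.3, 315.5], 0.57)]
cassette_mid [([376.5, 236.4], 0.95), ([285.4, 252.6], 0.57)]
cassette_right [([314.5, 259.9], 0.75)]
bank [([286.2, 252.0], 0.87)]
oil_bottle [([323.8, 214.7], 0.67)]
grease_pot [([206.8, 238.7], 0.84)]
spare_cylinder [([356.4, 285.2], 0.98), ([286.9, 255.3], 0.68)]
```

```bash
python3 - <<'E'
import cv2
for n,(x,y,w,h) in {"side":(190,170,240,180),"top":(180,160,220,165)}.items():
    i=cv2.imread(f"pics/{n}0.png")[y:y+h,x:x+w]
    cv2.imwrite(f"pics/{n}0c.png",cv2.resize(i,(800,600),interpolation=cv2.INTER_CUBIC))
E
```

```text
(no output)
```

View pics/side0.png

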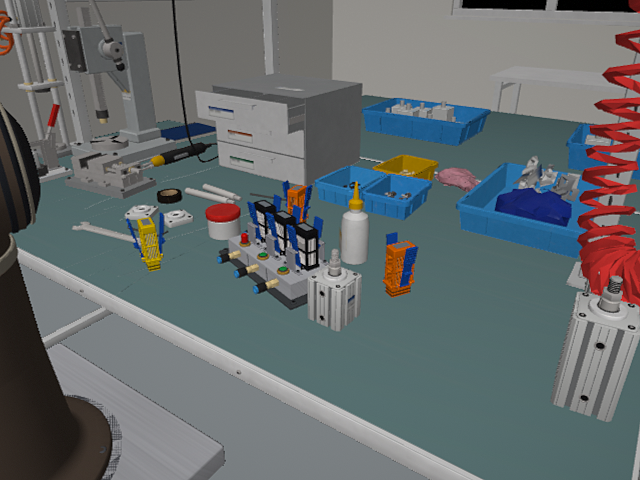

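View pics/top0.png

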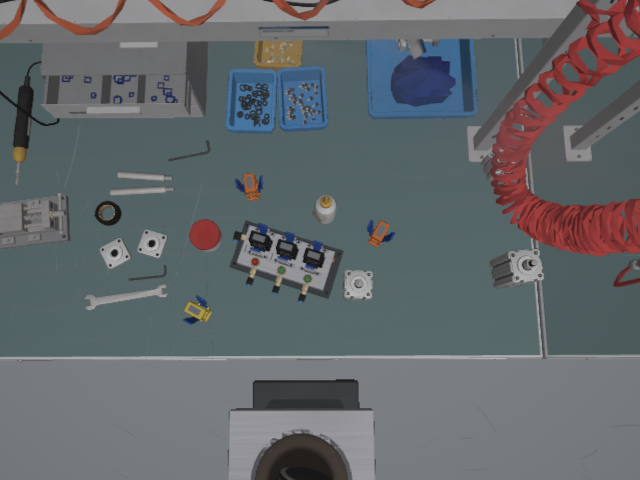

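```bash
sleep 0.1
```

```text
(no output)
```

View crops.

View pics/side0c.png

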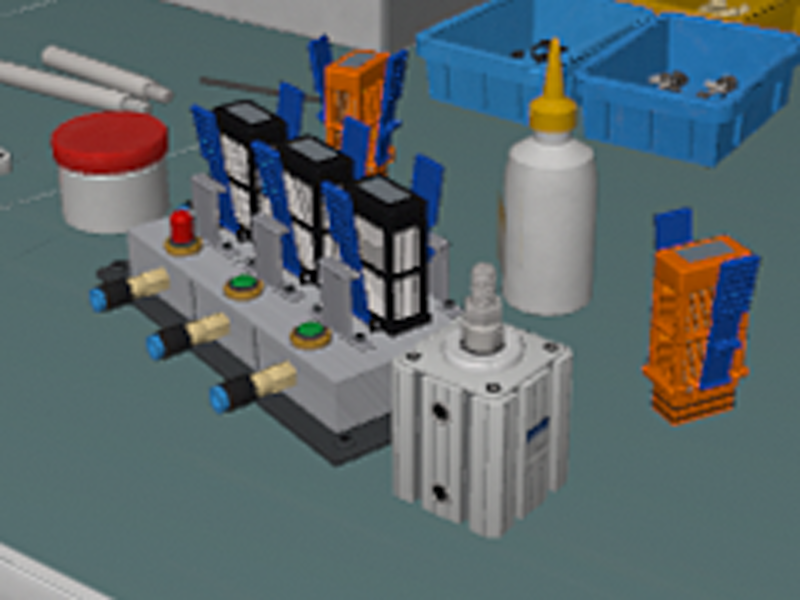

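View pics/top0c.png

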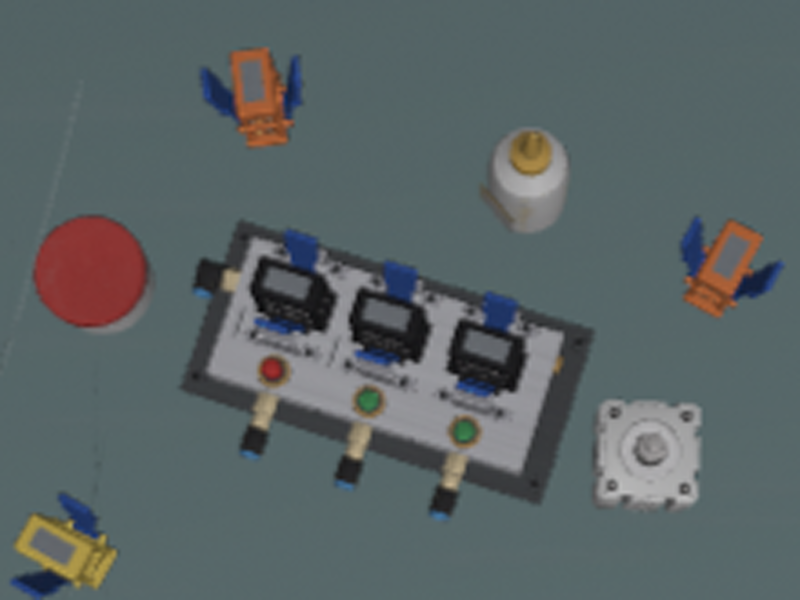

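```bash
cat > h.py <<'E'
import numpy as np, cv2, pickle
def proj(p,P):
    P=np.atleast_2d(P); M=np.array(p["camera_from_world"]); c=P@M[:3,:3].T+M[:3,3]
    f=240/np.tan(np.radians(p["fovy"])/2)
    return np.c_[p["cx"]+f*c[:,0]/-c[:,2], p["cy"]-f*c[:,1]/-c[:,2]]
def bw(q,P):
    P=np.atleast_2d(P).astype(float); c,s=np.cos(q[2]),np.sin(q[2])
    return np.c_[q[0]+c*P[:,0]-s*P[:,1], q[1]+s*P[:,0]+c*P[:,1], P[:,2]]
E
python3 - <<'E'
from rig import *
from h import *
from scipy.optimize import least_squares
S=camera("side");T=camera("top")
pickle.dump([{k:p[k] for k in ("img","fovy","cx","cy","camera_from_world")} for p in (S,T)],open("cams.pkl","wb"))
obs=[]
for p,lst in ((S,{(-.045,.062,.04):(243.4,239.8),(-.045,0,.04):(263.1,254),(-.045,-.062,.04):(281.2,269.8),(0,.062,.014):(267.7,244.9),(0,0,.014):(286,265),(0,-.062,.014):(303,274.7),(0,0,0):(284.1,267.7)}),
 (T,{(-.045,.062,.04):(252.5,260),(-.045,0,.04):(281.2,267.6),(-.045,-.062,.04):(306.8,279.5),(0,.062,.014):(264.1,244.1),(0,0,.014):(285.4,252.6),(0,-.062,.014):(314.5,259.9),(0,0,0):(286.2,252),
  (-.045,.062,.056):(180+272*.275,160+369*.275),(-.045,0,.042):(180+368*.275,160+401*.275),(-.045,-.062,.042):(180+464*.275,160+431*.275)})):
    for P,u in lst.items(): obs.append((p,P,u))
def r(q): return np.concatenate([(proj(p,bw(q,P))[0]-u) for p,P,u in obs])
s=least_squares(r,[.5,.05,-.25],loss="soft_l1"); q=s.x
print(q,np.round(r(q).reshape(-1,2),1).tolist())
np.save("q.npy",q)
def draw(n,p,x,y,w,h,k):
    im=cv2.resize(p["img"][y:y+h,x:x+w,::-1],None,fx=k,fy=k,interpolation=cv2.INTER_CUBIC)
    def poly(P,c,z=True):
        u=(proj(p,bw(q,P))+.5-[x,y])*k; cv2.polylines(im,[np.round(u).astype(int)],z,c,1,cv2.LINE_AA)
    box=lambda hx,hy,z,cy=0:[(a*hx,b*hy+cy,z) for a,b in((1,1),(1,-1),(-1,-1),(-1,1))]
    poly(box(.058,.12,0),(0,255,255));poly(box(.045,.102,.034),(0,255,0))
    for y0 in(.062,0,-.062):
        poly(box(.012,.021,.102,y0),(255,0,255)); poly(box(.030,.010,.112,y0),(255,255,0))
        z=.056 if y0>0 else .042
        poly([(-.045+.006*np.cos(t),y0+.006*np.sin(t),z) for t in np.linspace(0,6.28,20)],(0,0,255) if 1 else 0)
    cv2.imwrite(n,im)
draw("pics/ovS.png",S,205,185,130,130,4.5); draw("pics/ovT.png",T,220,210,133,100,6)
E
```

```text
[ 0.49626305  0.02811988 -0.34022468] [[1.1, 1.6], [-1.3, 0.6], [-0.1, -0.6], [-0.8, 2.6], [-1.4, -4.5], [1.3, 0.2], [0.7, -0.3], [2.4, 0.3], [-0.3, 1.7], [0.3, -1.1], [-1.3, -0.4], [2.8, -0.2], [-0.8, 1.3], [2.2, 1.4], [-0.6, -2.2], [-0.3, -1.1], [-0.5, -0.2]]
```

```bash
sleep 0.2
```

```text
(no output)
```

View pics/ovS.png

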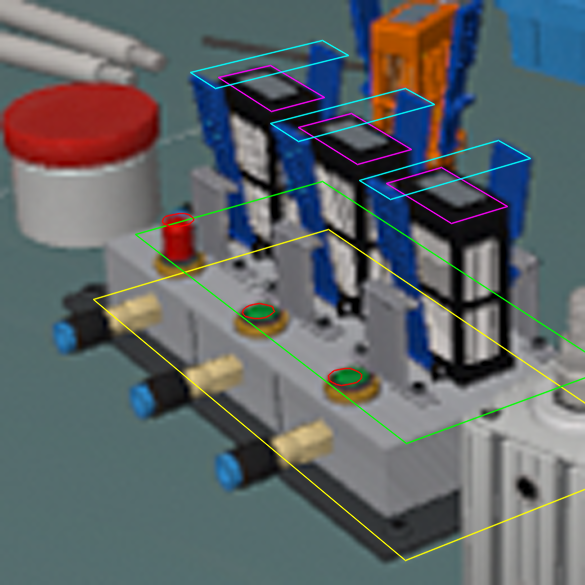

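View pics/ovT.png

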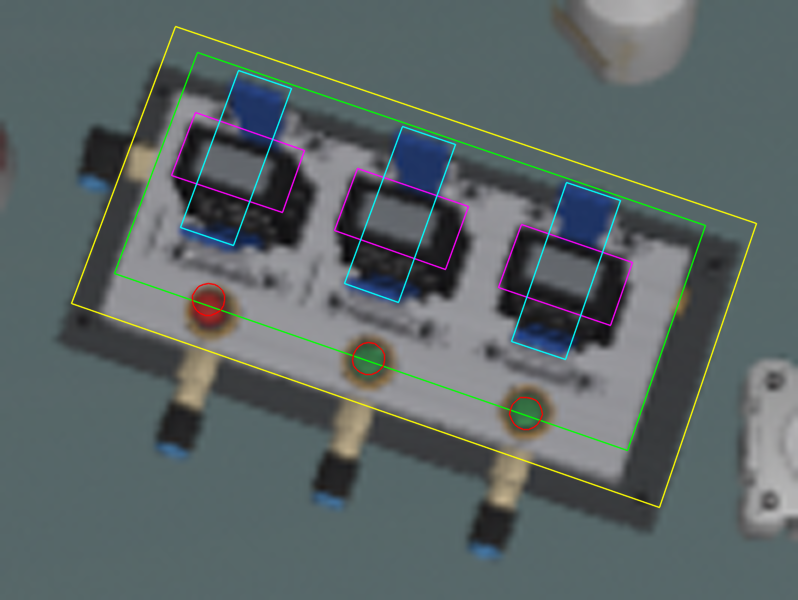

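```bash
python3 - <<'E'
from h import *
S,T=pickle.load(open("cams.pkl","rb"))
def grid(n,p,x,y,w,h,k):
    im=cv2.resize(p["img"][y:y+h,x:x+w,::-1],None,fx=k,fy=k,interpolation=cv2.INTER_CUBIC)
    for c in range((x+9)//10*10,x+w,10): 
        cv2.line(im,(int((c-x+.5)*k),0),(int((c-x+.5)*k),6),(0,255,255),1); cv2.putText(im,str(c),(int((c-x+.5)*k)-12,16),0,.4,(0,255,255),1)
    for r in range((y+9)//10*10,y+h,10):
        cv2.line(im,(0,int((r-y+.5)*k)),(6,int((r-y+.5)*k)),(0,255,255),1); cv2.putText(im,str(r),(8,int((r-y+.5)*k)+4),0,.4,(0,255,255),1)
    cv2.imwrite(n,im)
grid("pics/gS.png",S,222,190,100,75,8); grid("pics/gT.png",T,228,214,120,90,6.6)
E
sleep 0.2
```

```text
(no output)
```

View pics/gS.png

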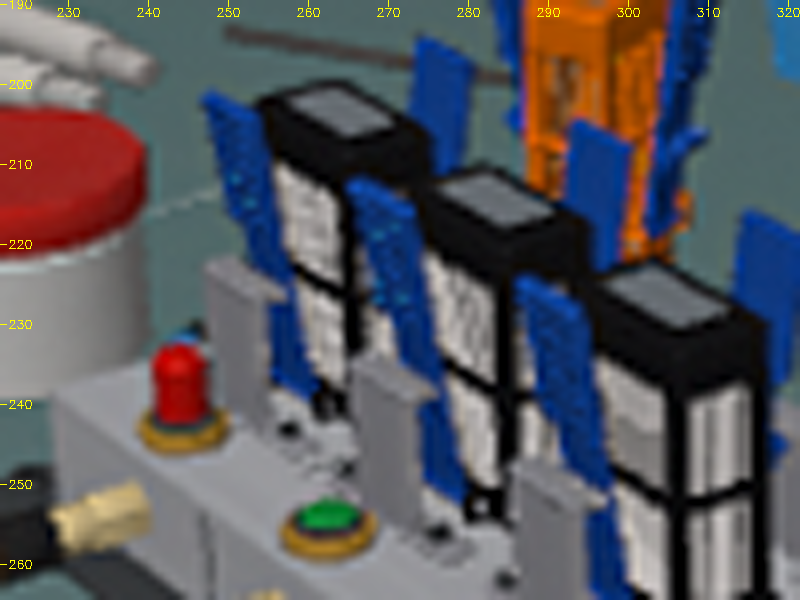

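View pics/gT.png

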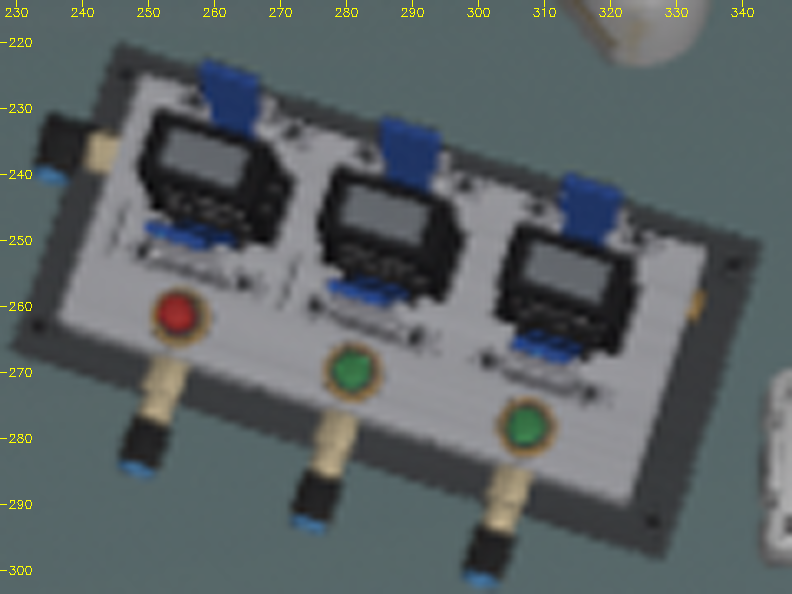

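```bash
python3 - <<'E'
from h import *
from scipy.optimize import least_squares
S,T=pickle.load(open("cams.pkl","rb"))
B=(.062,0,-.062)
obs=[]
for p,pl,co in ((T,[(258.3,237.1),(285.5,245.6),(313.3,254.4)],[(254.8,261.5),(281,269.7),(307.2,278)]),
                (S,[(264.1,203.1),(283.4,214),(304.6,226.1)],[(244.4,243),(262.8,255.8),(282.5,270)])):
    for b,u in zip(B,pl): obs.append((p,(0,b,.102),u))
    for b,u in zip(B,co): obs.append((p,(-.045,b,.039),u))
def r(q,o=obs): return np.concatenate([(proj(p,bw(q,P))[0]-u) for p,P,u in o])
for nm,o in (("all",obs),("top",obs[:6]),("side",obs[6:])):
    s=least_squares(r,[.5,.05,-.25],args=(o,)); q=s.x
    print(nm,q,"cass left",bw(q,[0,.062,0])[0],np.round(r(q,o).reshape(-1,2),1).tolist())
    if nm=="all": np.save("q.npy",q); Q=q
q=Q
# foot corners -> bank coords at z=.006
def ray(p,u,z):
    M=np.array(p["camera_from_world"]);f=240/np.tan(np.radians(p["fovy"])/2)
    d=M[:3,:3].T@np.array([(u[0]-p["cx"])/f,-(u[1]-p["cy"])/f,-1]);o=-M[:3,:3].T@M[:3,3]
    return o+d*(z-o[2])/d[2]
for u in [(245.4,219.9),(343,250.2),(328,298),(229.3,266.2)]:
    w=ray(T,u,.006)-[q[0],q[1],0];c,s=np.cos(q[2]),np.sin(q[2]);print(np.round([c*w[0]+s*w[1],-s*w[0]+c*w[1]],4))
def draw(n,p,x,y,w,h,k):
    im=cv2.resize(p["img"][y:y+h,x:x+w,::-1],None,fx=k,fy=k,interpolation=cv2.INTER_CUBIC)
    def poly(P,c,z=True):
        u=(proj(p,bw(q,P))+.5-[x,y])*k; cv2.polylines(im,[np.round(u).astype(int)],z,c,1,cv2.LINE_AA)
    box=lambda hx,hy,z,cy=0:[(a*hx,b*hy+cy,z) for a,b in((1,1),(1,-1),(-1,-1),(-1,1))]
    for y0 in B:
        poly(box(.012,.021,.102,y0),(255,0,255)); poly(box(.030,.010,.112,y0),(255,255,0))
        z=.056 if y0>0 else .042
        poly([(-.045+.006*np.cos(t),y0+.006*np.sin(t),z) for t in np.linspace(0,6.28,20)],(0,0,255))
    cv2.imwrite(n,im)
draw("pics/ow.png",S,222,190,100,75,8);draw("pics/oT.png",T,228,214,120,90,6.6)
E
```

```text
all [ 0.49695907  0.0288767  -0.30949901] cass left [0.51584313 0.08793085 0.        ] [[0.2, -0.0], [0.5, -0.1], [0.4, -0.3], [0.1, -0.4], [0.2, -0.4], [0.4, -0.5], [-0.4, 0.8], [-0.3, 0.9], [-0.1, 1.0], [-0.5, -0.8], [-0.6, -0.7], [-0.0, -0.6]]
top [ 0.49630824  0.02949015 -0.31171888] cass left [0.51532333 0.08850223 0.        ] [[-0.1, 0.2], [0.2, 0.2], [0.1, 0.0], [-0.2, -0.2], [-0.1, -0.1], [0.1, -0.1]]
side [ 0.49744415  0.02859267 -0.30826384] cass left [0.51625524 0.0876701  0.        ] [[-0.1, 0.7], [-0.0, 0.8], [0.2, 0.9], [-0.2, -0.9], [-0.3, -0.7], [0.3, -0.6]]
[0.0442 0.1188]
[ 0.0433 -0.1196]
[-0.0722 -0.1187]
[-0.0703  0.1194]
```

```bash
sleep 0.2
```

```text
(no output)
```

View pics/ow.png

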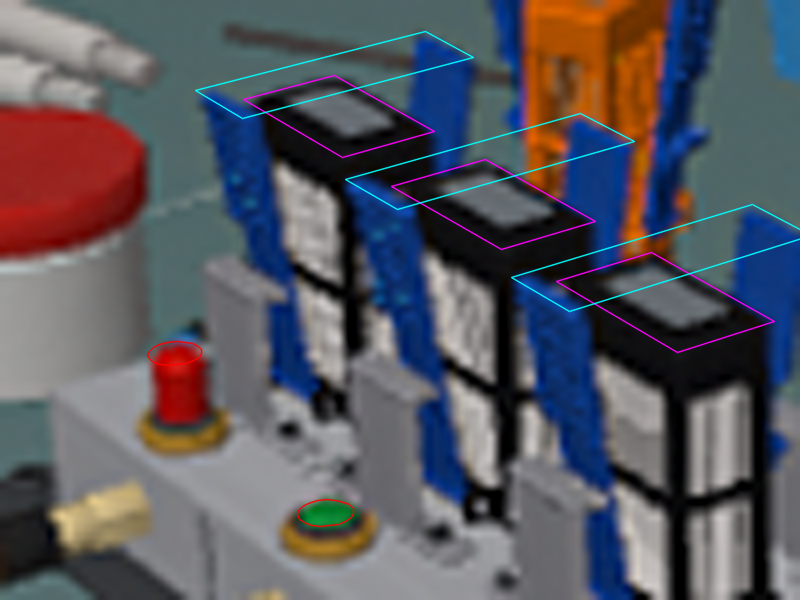

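View pics/oT.png

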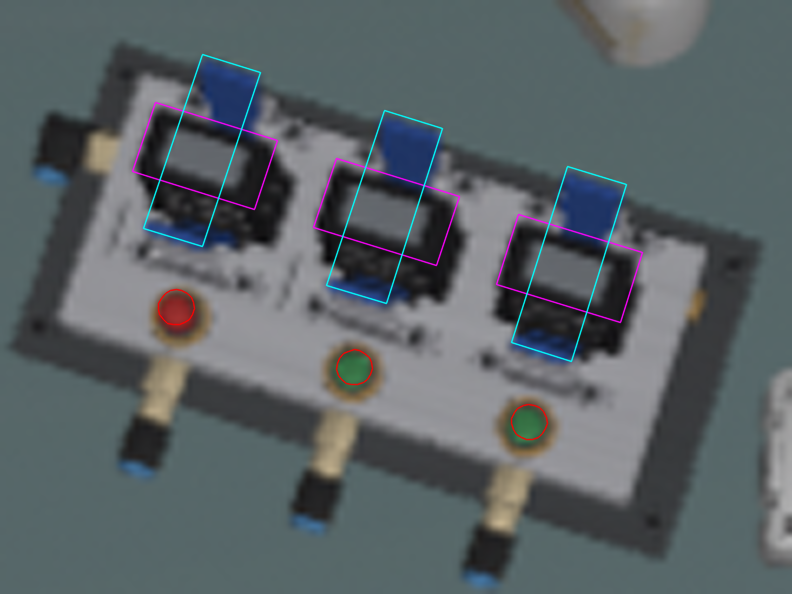

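```bash
cat > plan.py <<'E'
import sys
from rig import *
from h import *
from scipy.spatial.transform import Rotation as Ro
o=get_obs(); q=np.load("q.npy"); yaw=-0.31
b=bw(q,[0,.062,0])[0]
y=np.array([np.cos(yaw),np.sin(yaw),0]); z=np.array([0,0,-1.]); x=np.cross(y,z)
R=np.c_[x,y,z]; R0=Ro.from_rotvec(o["tcp_rot"]).as_matrix()
t=np.array([b[0],b[1],float(sys.argv[1])])
print("turn",np.round(Ro.from_matrix(R0.T@R).as_rotvec(),4),"shift",np.round(R0.T@(t-o["ee_pos"]),4))
print("pos",np.round(o["ee_pos"],4),"err bank xy",np.round([(t-o["ee_pos"])@y,(t-o["ee_pos"])@x],4),"F",np.round(o["force"],1),"T",np.round(o["torque"],2),"w",round(o["width"],4),"t",o["clock"],"j",np.round(o["joint_pos"],2))
E
python3 plan.py 0.2
```

```text
turn [-0.    -0.     1.634] shift [-4.787e-01 -4.137e-01  4.000e-04]
pos [0.1527 0.6061 0.2004] err bank xy [ 0.5039 -0.3827] F [-0.1 -0.3  1. ] T [ 0.03 -0.01  0.04] w 0.0854 t 1.1 j [ 1.25  0.31  1.63  0.    1.2  -0.07]
```

```bash
python3 -m pendant '[[[0,0,0.12],[-0.03,-0.026,0],0],[[0,0,0.24],[-0.06,-0.052,0],0],[[0,0,0.36],[-0.09,-0.078,0],0],[[0,0,0.48],[-0.12,-0.104,0],0],[[0,0,0.6],[-0.15,-0.13,0],0],[[0,0,0.72],[-0.18,-0.156,0],0],[[0,0,0.84],[-0.21,-0.182,0],0],[[0,0,0.96],[-0.24,-0.208,0],0],[[0,0,1.08],[-0.27,-0.234,0],0],[[0,0,1.2],[-0.3,-0.26,0],0],[[0,0,1.3],[-0.33,-0.286,0],0],[[0,0,1.4],[-0.36,-0.312,0],0]]'; python3 plan.py 0.2
```

```text
clock: 2.1
ee_pos: [0.4265, 0.2139, 0.2008]
tcp_rot: [2.309, 2.13, 0.002]
force: [0.2, 0.3, 0.6]
width: 0.0852
turn [ 0.0009 -0.0007  0.2291] shift [-0.1183  0.0992  0.0008]
pos [0.4265 0.2139 0.2008] err bank xy [ 0.1235 -0.0927] F [0.2 0.3 0.6] T [ 0.06 -0.03 -0.01] w 0.0852 t 2.1 j [0.37 0.02 1.97 0.   1.15 0.45]
```

```bash
python3 -m pendant '[[[0,0,0.06],[-0.03,0.025,0],0],[[0,0,0.12],[-0.06,0.05,0],0],[[0,0,0.18],[-0.09,0.075,0],0],[[0,0,0.229],[-0.11,0.092,0],0],[[0,0,0.229],[-0.118,0.099,0],0],[[0,0,0.229],[-0.118,0.099,0],0],[[0,0,0.229],[-0.118,0.099,0],0]]'; python3 plan.py 0.12; python3 - <<'E'
from rig import *
from h import *
S=camera("side");T=camera("top")
for n,p,(x,y,w,h,k) in (("S1",S,(200,120,160,120,5)),("T1",T,(200,190,133,100,6))):
    cv2.imwrite(f"pics/{n}.png",cv2.resize(p["img"][y:y+h,x:x+w,::-1],None,fx=k,fy=k,interpolation=cv2.INTER_CUBIC))
E
```

```text
clock: 2.68
ee_pos: [0.5151, 0.0886, 0.2006]
tcp_rot: [-2.537, -1.851, -0.001]
force: [-0.4, -0.4, 0.5]
width: 0.0854
turn [-0.0006 -0.0012 -0.0003] shift [-0.0005  0.0009  0.0806]
pos [0.5151 0.0886 0.2006] err bank xy [ 0.0009 -0.0004] F [-0.4 -0.4  0.5] T [0.06 0.03 0.04] w 0.0854 t 2.6833 j [0.09 0.11 1.87 0.   1.16 0.4 ]
```

```bash
sleep 0.2
```

```text
(no output)
```

View pics/S1.png

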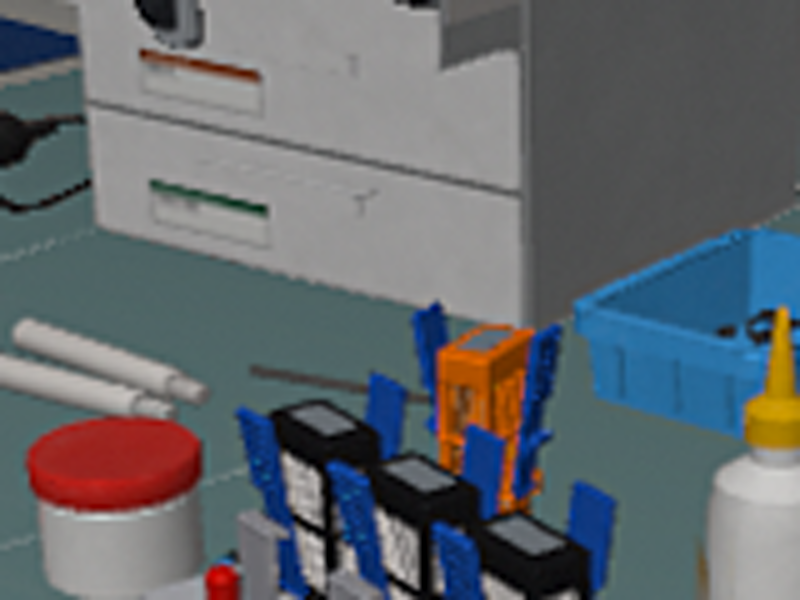

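View pics/T1.png

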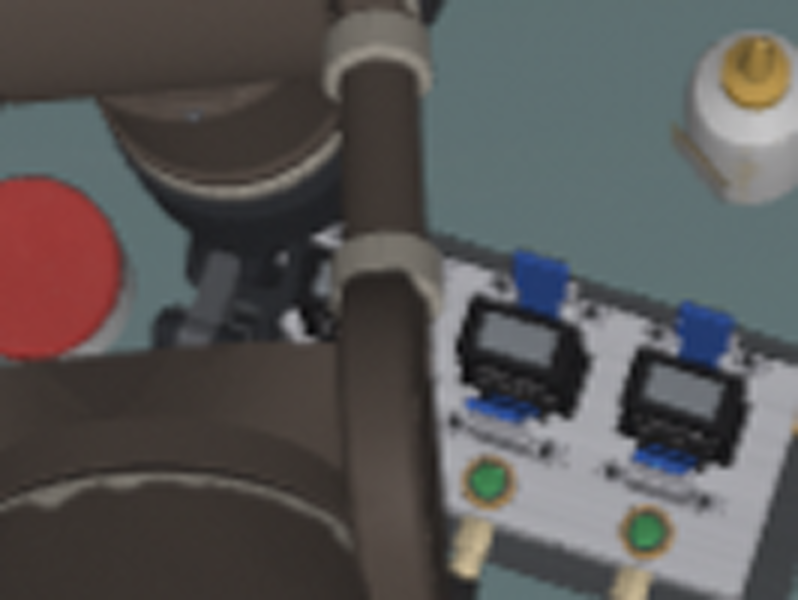

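```bash
python3 - <<'E'
from rig import *
from h import *
S=camera("side"); print(proj(S,[[.515,.0886,.2],[.516,.088,.1]]))
cv2.imwrite("pics/S2.png",S["img"][:,:,::-1])
E
```

```text
[[260.4093074  150.64109168]
 [263.7920405  204.86172756]]
```

```bash
sleep 0.2
```

```text
(no output)
```

View pics/S2.png

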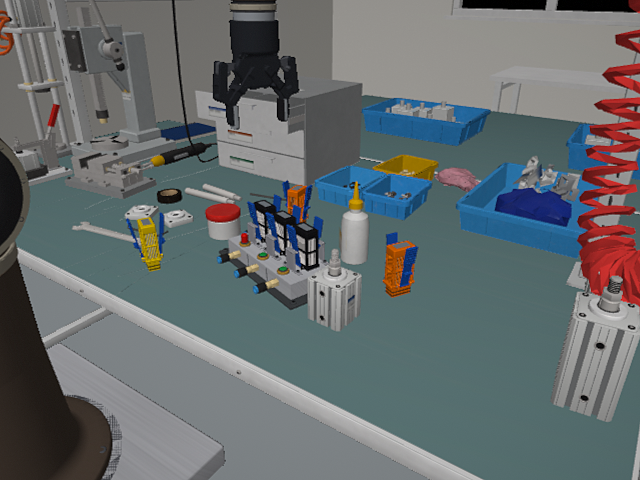

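```bash
python3 - <<'E'
from rig import *
from h import *
from scipy.spatial.transform import Rotation as Ro
S=camera("side");T=camera("top");o=get_obs()
R=Ro.from_rotvec(o["tcp_rot"]).as_matrix()
P=[o["ee_pos"]+R@np.array(v) for v in [(0,0,0),(0,.0425,-.013),(0,-.0425,-.013),(0,.057,-.013),(0,-.057,-.013),(0,0,-.073),(0,.042,-.073),(0,-.042,-.073)]]
for n,p,(x,y,w,h,k) in (("S3",S,(190,0,160,120+45,3.6)),("T3",T,(180,180,133,100,6))):
    im=cv2.resize(p["img"][y:y+h,x:x+w,::-1],None,fx=k,fy=k,interpolation=cv2.INTER_CUBIC)
    for i,u in enumerate(proj(p,P)):
        print(n,i,np.round(u,1)); c=tuple(int(v) for v in (u+.5-[x,y])*k); cv2.drawMarker(im,c,(0,255,255),0,8,1); cv2.putText(im,str(i),c,0,.5,(0,255,0),1)
    cv2.imwrite(f"pics/{n}.png",im)
E
```

```text
S3 0 [259.8 150.1]
S3 1 [280.4 138.6]
S3 2 [237.3 146.8]
S3 3 [287.3 137.3]
S3 4 [229.4 148.3]
S3 5 [257.6 106.8]
S3 6 [279.  103.7]
S3 7 [235.  110.1]
T3 0 [252.8 228.2]
T3 1 [258.9 206.6]
T3 2 [245.1 247.4]
T3 3 [261.2 199.8]
T3 4 [242.8 254.5]
T3 5 [248.6 220.2]
T3 6 [255.7 199.1]
T3 7 [241.3 241.7]
```

```bash
sleep 0.2
```

```text
(no output)
```

View pics/S3.png

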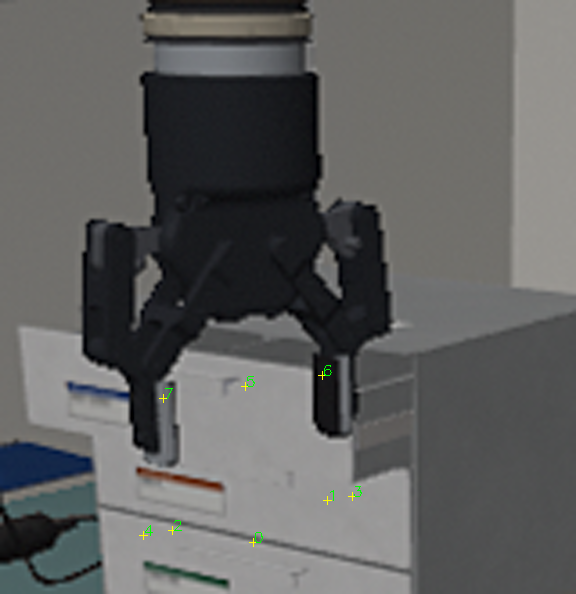

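View pics/T3.png

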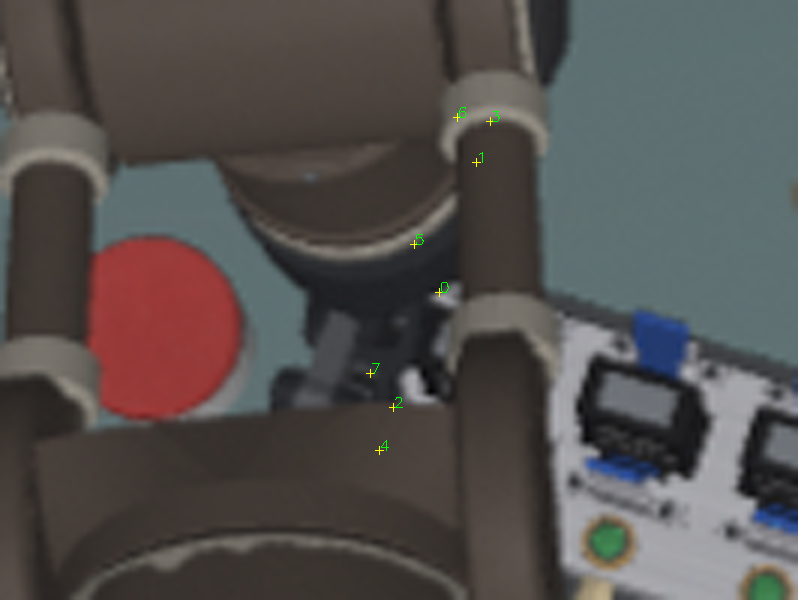

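```bash
python3 - <<'E'
from rig import *
from h import *
from scipy.optimize import least_squares
S=camera("side");T=camera("top");o=get_obs(); print(o["ee_pos"])
# network cross-check of bank in both views now, plus what world points match tips in side for various hypotheses
e=o["ee_pos"]; th=np.linspace(0,6.28,40)
ims={}
for n,p,(x,y,w,h,k) in (("S4",S,(190,0,160,165,3.6)),("T4",T,(170,140,160,120,5))):
    im=cv2.resize(p["img"][y:y+h,x:x+w,::-1],None,fx=k,fy=k,interpolation=cv2.INTER_CUBIC)
    for dz,c in ((0,(0,255,255)),(.037,(0,255,0))):
        for z,r in ((.105,.04),(.18,.04)):
            P=np.c_[e[0]+r*np.cos(th),e[1]+r*np.sin(th),np.full(40,e[2]+dz+z)]
            cv2.polylines(im,[((proj(p,P)+.5-[x,y])*k).astype(int)],True,c,1,cv2.LINE_AA)
    cv2.imwrite(f"pics/{n}.png",im)
E
```

```text
[0.51509393 0.08929723 0.20089528]
```

```bash
sleep 0.2
```

```text
(no output)
```

View pics/S4.png

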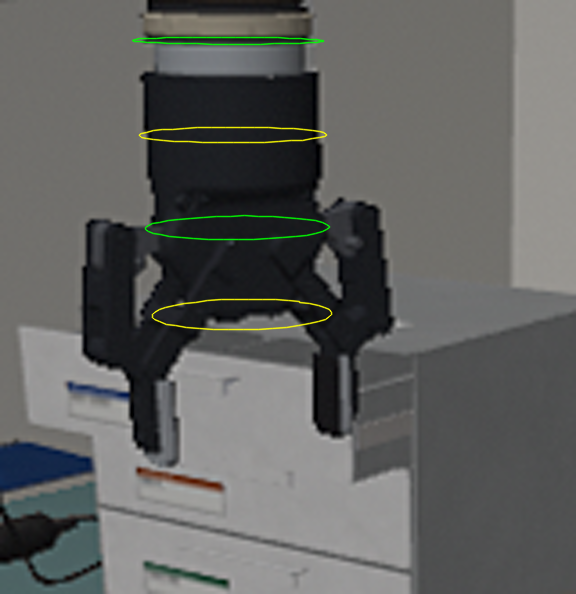

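View pics/T4.png

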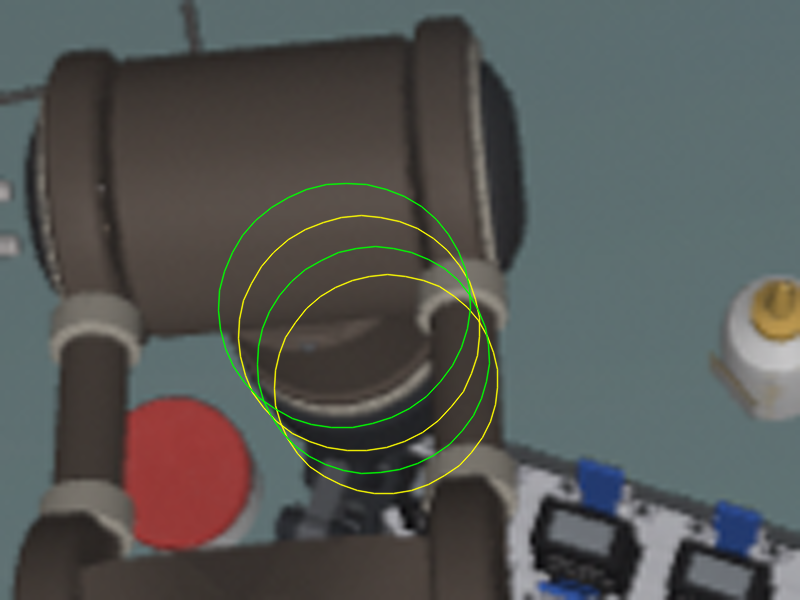

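```bash
python3 -m pendant '[[[0,0,0],[0,0.0005,0.025],0],[[0,0,0],[0,0.0005,0.05],0],[[0,0,0],[0,0.0005,0.06],0],[[0,0,0],[0,0.0005,0.06],0],[[0,0,0],[0,0.0005,0.06],0]]'; python3 plan.py 0.12; cat > look.py <<'E'
import sys
from rig import *
from h import *
from scipy.spatial.transform import Rotation as Ro
tag=sys.argv[1]; dz=float(sys.argv[2])
S=camera("side");o=get_obs()
R=Ro.from_rotvec(o["tcp_rot"]).as_matrix(); e=o["ee_pos"]+[0,0,dz]; w=o["width"]/2; b=.013*o["width"]/.085
x,y,W,H,k=(190,100,133,133,4.5) if len(sys.argv)<4 else eval(sys.argv[3])
im=cv2.resize(S["img"][y:y+H,x:x+W,::-1],None,fx=k,fy=k,interpolation=cv2.INTER_CUBIC)
for s in (1,-1):
    P=[e+R@np.array(v) for v in [(-.011,s*w,-b),(.011,s*w,-b),(.011,s*w,-b-.037),(-.011,s*w,-b-.037)]]
    cv2.polylines(im,[((proj(S,P)+.5-[x,y])*k).astype(int)],True,(0,255,0),1,cv2.LINE_AA)
cv2.imwrite(f"pics/{tag}.png",im)
E
python3 look.py D1 0.037
```

```text
clock: 3.45
ee_pos: [0.5152, 0.0894, 0.1407]
tcp_rot: [-2.535, -1.855, -0.0]
force: [-0.9, 0.2, -0.1]
width: 0.0851
turn [-0.0004 -0.0004  0.0025] shift [-0.0012  0.0011  0.0207]
pos [0.5152 0.0894 0.1407] err bank xy [ 0.0011 -0.0012] F [-0.9  0.2 -0.1] T [ 0.02 -0.03 -0.04] w 0.0851 t 3.45 j [0.09 0.18 1.92 0.   1.04 0.4 ]
```

```bash
sleep 0.2
```

```text
(no output)
```

View pics/D1.png

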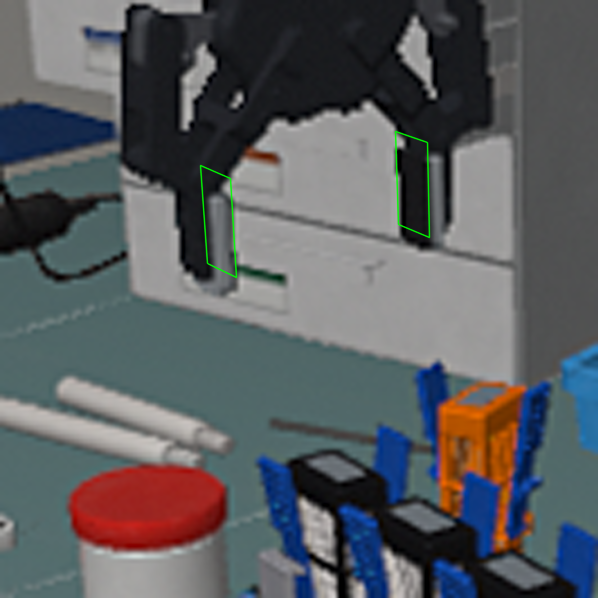

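```bash
python3 -m pendant '[[[0,0,0.002],[-0.0006,0.0006,0.02],0],[[0,0,0.002],[-0.0006,0.0006,0.04],0],[[0,0,0.002],[-0.0006,0.0006,0.05],0],[[0,0,0.002],[-0.0006,0.0006,0.05],0],[[0,0,0.002],[-0.0006,0.0006,0.05],0]]'; python3 plan.py 0.045; 
python3 look.py D2 0.033 "(215,130,100,100,6)"
```

```text
clock: 3.92
ee_pos: [0.5171, 0.0888, 0.0923]
tcp_rot: [2.537, 1.852, 0.004]
force: [0.5, 0.6, -0.4]
width: 0.0855
turn [ 0.002  -0.0015  0.0003] shift [-0.0013 -0.0011  0.0473]
pos [0.5171 0.0888 0.0923] err bank xy [-0.001  -0.0012] F [ 0.5  0.6 -0.4] T [ 0.04 -0.05  0.02] w 0.0855 t 3.9167 j [0.09 0.25 1.95 0.   0.94 0.4 ]
```

```bash
sleep 0.2
```

```text
(no output)
```

View pics/D2.png

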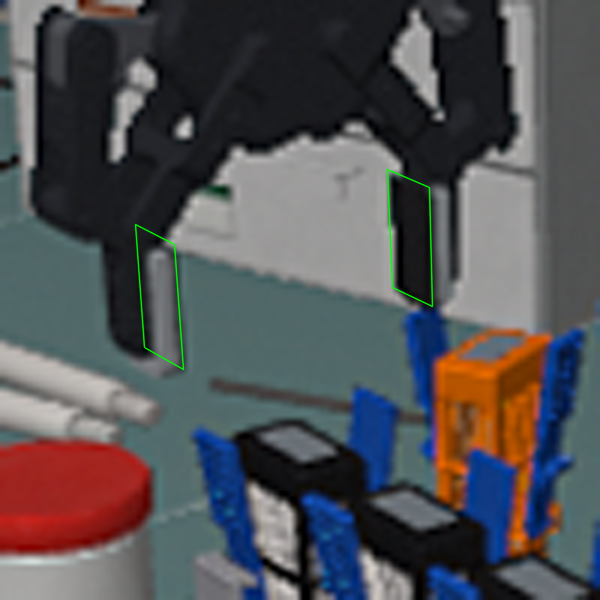

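```bash
python3 -m pendant '[[[0.002,-0.0015,0],[-0.001,-0.0003,0.015],0],[[0.002,-0.0015,0],[-0.001,-0.0003,0.03],0],[[0.002,-0.0015,0],[-0.001,-0.0003,0.037],0],[[0.002,-0.0015,0],[-0.001,-0.0003,0.037],0],[[0.002,-0.0015,0],[-0.001,-0.0003,0.037],0]]'; python3 plan.py 0.045; 
python3 look.py D3 0.033 "(225,155,80,80,7.5)"
```

```text
clock: 4.38
ee_pos: [0.5178, 0.0881, 0.0565]
tcp_rot: [2.537, 1.852, 0.003]
force: [0.1, -0.5, -0.0]
width: 0.0855
turn [ 0.002  -0.0008  0.0003] shift [-0.0007 -0.0019  0.0115]
pos [0.5178 0.0881 0.0565] err bank xy [-0.0019 -0.0007] F [ 0.1 -0.5 -0. ] T [ 0.02 -0.03 -0.01] w 0.0855 t 4.3833 j [ 0.09  0.31  1.97 -0.    0.86  0.4 ]
```

```bash
sleep 0.2
```

```text
(no output)
```

View pics/D3.png

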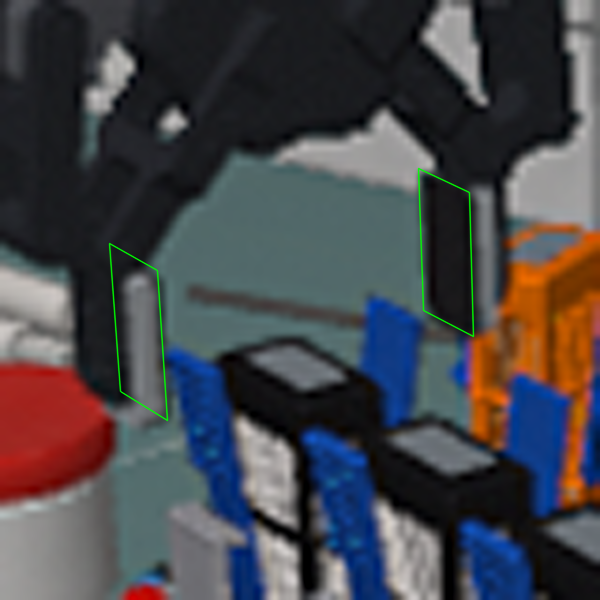

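```bash
python3 -m pendant '[[[0.002,-0.001,0],[-0.0005,-0.0024,0.006],0],[[0.002,-0.001,0],[-0.0005,-0.0024,0.0115],0],[[0.002,-0.001,0],[-0.0005,-0.0024,0.0115],0],[[0.002,-0.001,0],[-0.0005,-0.0024,0.0115],0.15],[[0.002,-0.001,0],[-0.0005,-0.0024,0.0115],0.28],[[0.002,-0.001,0],[-0.0005,-0.0024,0.0115],0.28],[[0.002,-0.001,0],[-0.0005,-0.0024,0.0115],0.28]]'; python3 plan.py 0.045; 
python3 look.py D4 0.033 "(225,155,80,80,7.5)"
```

```text
clock: 5.02
ee_pos: [0.5161, 0.0884, 0.0455]
tcp_rot: [2.537, 1.852, 0.002]
force: [0.1, -0.5, 0.1]
width: 0.061
turn [ 0.0012 -0.0003  0.0003] shift [-0.0005 -0.0001  0.0005]
pos [0.5161 0.0884 0.0455] err bank xy [-0.0001 -0.0005] F [ 0.1 -0.5  0.1] T [ 0.01  0.01 -0.01] w 0.061 t 5.0167 j [ 0.09  0.32  1.98 -0.    0.84  0.4 ]
```

```bash
sleep 0.2
```

```text
(no output)
```

View pics/D4.png

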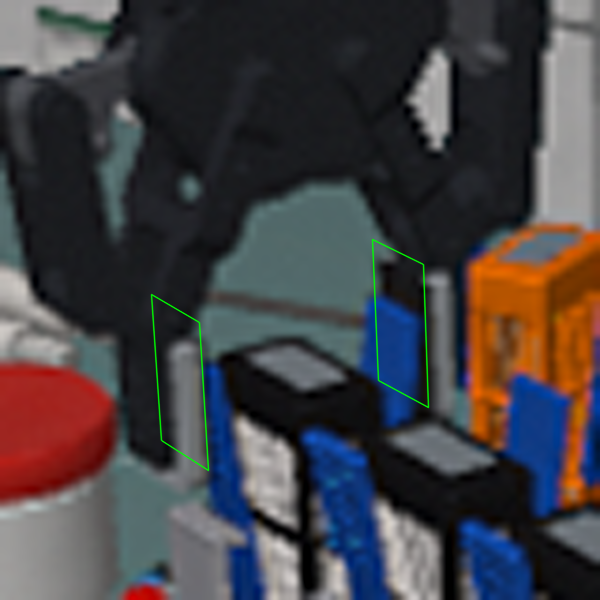

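```bash
python3 -m pendant '[[[0,0,0],[0,0,0],0.4],[[0,0,0],[0,0,0],0.45],[[0,0,0],[0,0,0],0.45],[[0,0,0],[0,0,0],0.45]]'; python3 plan.py 0.045; 
```

```text
clock: 5.4
ee_pos: [0.5172, 0.0884, 0.0466]
tcp_rot: [2.536, 1.851, 0.004]
force: [0.1, -0.1, 5.5]
width: 0.0472
turn [ 0.0033 -0.001   0.0003] shift [-0.0009 -0.0012  0.0016]
pos [0.5172 0.0884 0.0466] err bank xy [-0.0012 -0.0009] F [ 0.1 -0.1  5.5] T [-0.08  0.06 -0.04] w 0.0472 t 5.4 j [ 0.09  0.32  1.98 -0.    0.84  0.4 ]
```

```bash
python3 -m pendant '[[[0,0,0],[0,0,0],0.55],[[0,0,0],[0,0,0],0.65],[[0,0,0],[0,0,0],0.8],[[0,0,0],[0,0,0],1],[[0,0,0],[0,0,0],1],[[0,0,0],[0,0,0],1]]'; python3 plan.py 0.045; python3 look.py D5 0.033 "(225,155,80,80,7.5)"
```

```text
clock: 5.9
ee_pos: [0.5173, 0.0886, 0.0482]
tcp_rot: [2.536, 1.851, 0.004]
force: [-3.4, 0.0, 11.2]
width: 0.0325
turn [ 0.0028 -0.0011  0.0003] shift [-0.0011 -0.0012  0.0032]
pos [0.5173 0.0886 0.0482] err bank xy [-0.0012 -0.0011] F [-3.4  0.  11.2] T [ 0.05  0.69 -0.03] w 0.0325 t 5.9 j [ 0.09  0.32  1.97 -0.    0.85  0.4 ]
```

```bash
sleep 0.2
```

```text
(no output)
```

View pics/D5.png

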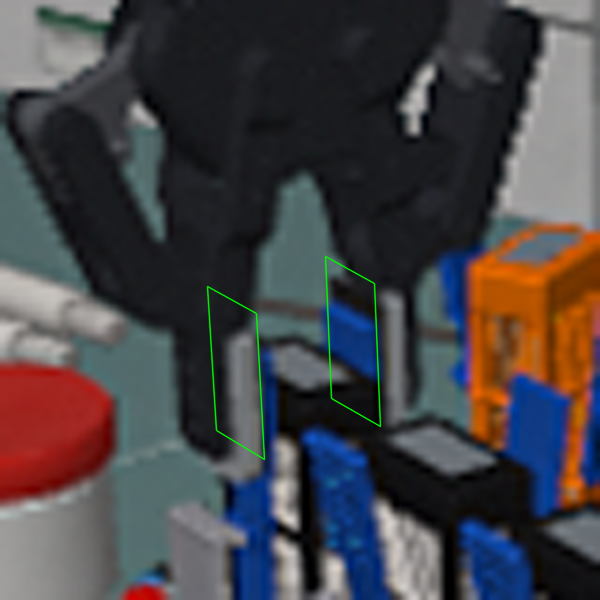

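```bash
python3 -m pendant '[[[0,0,0],[0,0,-0.004],1],[[0,0,0],[0,0,-0.008],1],[[0,0,0],[0,0,-0.012],1],[[0,0,0],[0,0,-0.016],1],[[0,0,0],[0,0,-0.02],1]]'; python3 plan.py 0.148; python3 look.py D6 0.033 "(225,155,80,80,7.5)"
```

```text
clock: 6.37
ee_pos: [0.5168, 0.0885, 0.0681]
tcp_rot: [2.537, 1.851, 0.003]
force: [-0.9, 0.8, -1.8]
width: 0.0328
turn [ 0.002  -0.0008  0.0002] shift [-0.0008 -0.0006 -0.0799]
pos [0.5168 0.0885 0.0681] err bank xy [-0.0008 -0.0009] F [-0.9  0.8 -1.8] T [-0.04  0.08  0.04] w 0.0328 t 6.3667 j [ 0.09  0.29  1.97 -0.    0.89  0.4 ]
```

```bash
sleep 0.2
```

```text
(no output)
```

View pics/D6.png

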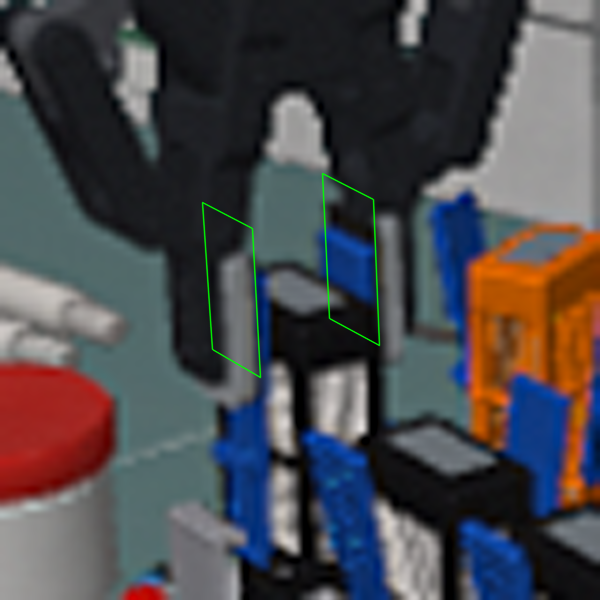

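The cassette came up with the gripper by about 20 mm (plate centre moved from row 368 to 290 in the crop). The force is now just its weight. Now I'll lift it the rest of the way.

```bash
python3 -m pendant '[[[0,0,0],[0,0,-0.008],1],[[0,0,0],[0,0,-0.016],1],[[0,0,0],[0,0,-0.024],1],[[0,0,0],[0,0,-0.034],1],[[0,0,0],[0,0,-0.044],1],[[0,0,0],[0,0,-0.054],1],[[0,0,0],[0,0,-0.064],1],[[0,0,0],[0,0,-0.072],1],[[0,0,0],[0,0,-0.078],1],[[0,0,0],[0,0,-0.08],1],[[0,0,0],[0,0,-0.08],1],[[0,0,0],[0,0,-0.08],1]]'; python3 plan.py 0.148; python3 - <<'E'
from rig import *
from h import *
S=camera("side");T=camera("top");q=np.load("q.npy")
for p in (S,):
  print([(np.round(d["at"],1),round(d["conf"],2)) for d in pinpoint(p,"cassette_left")])
  for dz in (.09,.1,.11): print(dz,proj(p,bw(q,[[0,.062,.014+dz],[0,.062,.102+dz]])).round(1).tolist())
x,y,w,h,k=200,100,160,120,5
cv2.imwrite("pics/E1.png",cv2.resize(S["img"][y:y+h+40,x:x+w,::-1],None,fx=3.75,fy=3.75,interpolation=cv2.INTER_CUBIC))
cv2.imwrite("pics/E1t.png",cv2.resize(T["img"][150:300,180:380,::-1],None,fx=4,fy=4,interpolation=cv2.INTER_CUBIC))
E
```

```text
clock: 7.42
ee_pos: [0.5171, 0.0886, 0.1488]
tcp_rot: [2.536, 1.851, 0.004]
force: [-0.1, -0.1, -1.4]
width: 0.0326
turn [ 0.003  -0.0012  0.0003] shift [-0.001  -0.001   0.0008]
pos [0.5171 0.0886 0.1488] err bank xy [-0.001 -0.001] F [-0.1 -0.1 -1.4] T [ 0.02  0.   -0.05] w 0.0326 t 7.4167 j [ 0.09  0.17  1.92 -0.    1.05  0.4 ]
[(array([151.9, 263.9]), 0.86), (array([262.5, 197.4]), 0.78), (array([298.5, 229.5]), 0.57), (array([244.4, 240.2]), 0.36), (array([304.3, 272.6]), 0.2)]
0.09 [[263.7, 202.8], [261.3, 155.1]]
0.1 [[263.4, 197.6], [261.0, 149.4]]
0.11 [[263.1, 192.3], [260.7, 143.7]]
```

```bash
sleep 0.2
```

```text
(no output)
```

View pics/E1.png

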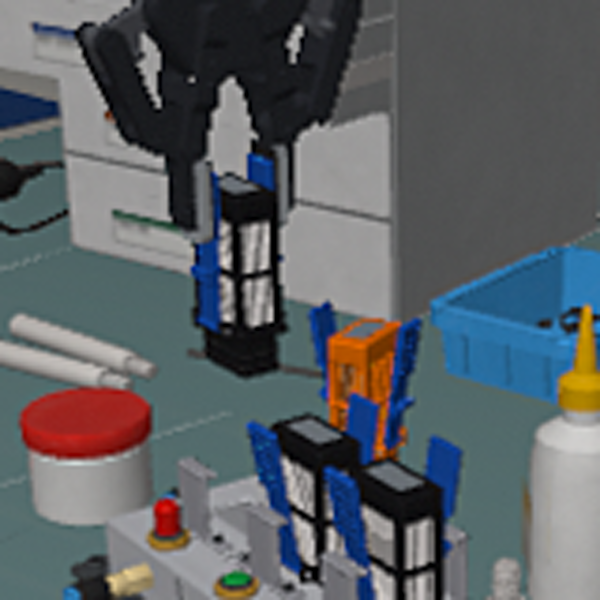

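View pics/E1t.png

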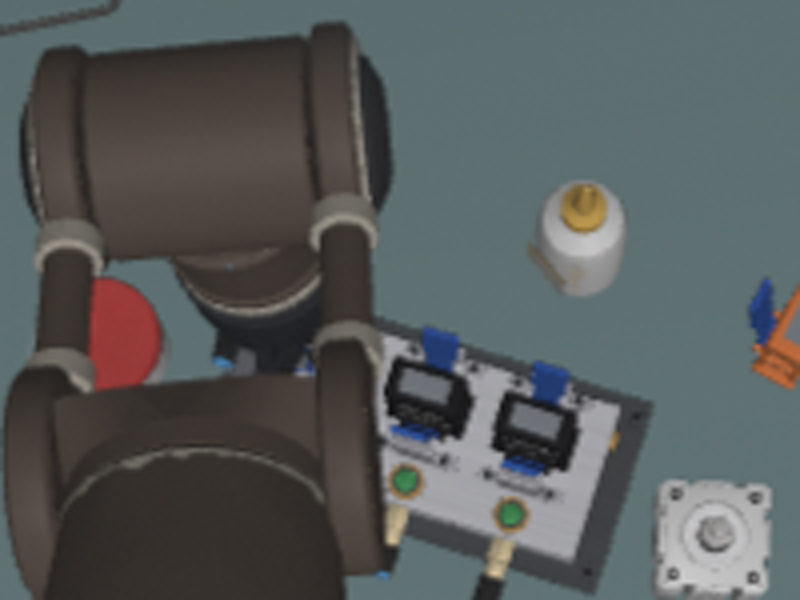

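```bash
python3 -m pendant '[[[0,0,0],[0,0,0],1],[[0,0,0],[0,0,0],1],[[0,0,0],[0,0,0],1],[[0,0,0],[0,0,0],1],[[0,0,0],[0,0,0],1],[[0,0,0],[0,0,0],1]]'; python3 - <<'E'
from rig import *
from h import *
p=camera("side");print([(np.round(d["at"],1),round(d["conf"],2)) for d in pinpoint(p,"cassette_left")][:2]); o=get_obs(); print(np.abs(o["joint_vel"]).max(),o["width"],o["force"],o["ee_pos"])
print(hand_in())
E
```

```text
clock: 8.07
ee_pos: [0.5167, 0.0885, 0.1482]
tcp_rot: [2.537, 1.852, 0.003]
force: [-0.2, -0.2, -1.8]
width: 0.0324
[(array([150.4, 264.9]), 0.79), (array([301.8, 226.8]), 0.69)]
0.0016177210982055066 0.03261475468774262 [-0.51817019 -0.47867201 -2.10988922] [0.51675892 0.08853109 0.14831022]
the job is handed in; nothing more can be done
None
```

The job is handed in at about 8 s. The red indicator stood in front of the left (+y) bay, so I squeezed both catches of the black left cassette and drew it straight up. The gripper still holds it by the squeezed catches.

**Last checks:**
- **Height:** the network's point for the underside matched the spot projected for a 100 mm lift to within 1 px.
- **Grip:** the finger opening was steady at 32.6 mm, slightly under the 36 mm given for fully squeezed catches.
- **Stillness:** the arm was still at hand-in, and the force was about 2 N downward, the cassette's weight.
- **Surroundings:** in the side view the cassette looked upright. The middle and right cassettes looked home, and the oil bottle, grease pot and cylinder looked unmoved; I judged this by eye.

**What disagreed or was incomplete:**
- **Tool height:** the pictures showed the gripper about 33 mm higher than the reported tool height. I set the grasp height from the pictures, and the grip then worked as seen.
- **Final detection:** I printed only the two best results for the left cassette in the final picture, and both were other objects. The height check therefore comes from the picture about half a second earlier; the reported tool position barely changed between the two.

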